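# Seat a housing on its parallels in the drilling vise

## Robot

A 7-joint arm with a two-finger parallel gripper is mounted at the origin on a cart in front of the work surface, level with it; the furniture and walls round the work are solid. World frame = base frame: x ahead of the robot, y to its left, z up, the work surface at z = 0. Lengths are in m, angles in rad, forces in N, time in s.
With the tool pointing down it reaches from about 0.35 to 0.9 m from the base axis. Payload 8.1 kg.
Tool frame: the origin (TCP) lies on the centre line of the jaws, within the pads' length; the fingertips stand 19 mm ahead of it and the grasp point (between the pads) is the TCP (arm.tip_reach is the distance from the TCP to the fingertips, in m); z points along the fingers, y is the line along which they close (so a half turn about z gives the same grasp; the last joint's range is limited). The gripper opens to 92 mm and grips with 3 to 60 N. Pads are 19 mm wide; open, the fingers measure 130 mm over their backs; the gripper's body (75 mm by 190 mm) begins 47 mm behind the grasp point.
Start: joints at [1.024, 0.434, 0.025, 1.573, -0.012, 1.134, -0.075], TCP at [0.268, -0.564, 0.218] pointing down, gripper open.
Joint ranges: [-2.62, 2.62], [-0.44, 2.09], [-1.27, 1.32], [0.08, 2.57], [-1.32, 4.46], [0.12, 2], [-2.74, 2.74]. Speed limits (rad/s): [2.22, 2.22, 3.01, 3.01, 3.14, 3.14, 3.14].

## Interface

Orientations are given as a rotation vector (axis times angle).
In Python, from cell import arm gives the robot as it stands.
- The arm moves only by the tool arm_command, never from a script. Its argument "targets" is a list that holds one entry, the list of rows, each a list of 6 numbers: the shift along the tool's x, y, z in m, then the turn, a rotation vector about the tool's x, y, z in rad. A call has 1 to 10 rows; each row shifts and turns the commanded pose from where the row before left it, along the tool's axes as they then stand; what a row does not reach is not made up. A row lasts 1/8 s, in which the tool goes at most 62.5 mm and 10.7 degrees, less where a joint would pass 70% of its speed; a pose out of reach is approached as far as the arm can. A call with a gripper value outside its range is refused whole. "jaw" is the finger opening in m, from 0 to 0.0918, set as the call begins (left out, the last holds). The fingers move at their own pace and stop on an object; "newtons" is the grip in N (left out, the last holds). Time passes only in rows, so rows that do not move let the fingers close. It gives the time, the measured TCP pose, the force, the opening and the grip force at its end, in the units of the state.
- arm.observe(): the state, without advancing time (a new reading comes with each control period).
- arm.get_image(name): name is "scene" or "top"; returns a dict with "pixels" (400x640x3 uint8, red, green, blue), "z_map" (400x640 float32, m along the optical axis (not along the pixel's ray), 0 where there is no reading), "fx", "fy", "cx", "cy" (pixels), "xyz" and "rotation" of the camera in the world. Camera axes: x right, y down, z forward; pixel columns grow to the right and rows downward; lengths in m; the calibration is good to about 2 mm. A picture is of the moment at which its call begins.
- arm.sign_off(): hands the job in; it is judged then, once.
The state is a dict: "clock": time; "joints": joint angles; "dq": joint speeds; "joint_efforts": joint torques, N m; "position": TCP position; "ee_rot": TCP orientation; "force": force on the tool from outside, world axes, zero at the start; "ft_torque": the same for the moment, N m; "width": opening from 0.0 (shut) to 1.0 (fully open); "gripper_force": force on a finger pad.
Only numpy, scipy, OpenCV 4.12 (cv2) and the standard library are available. Lean on these libraries where they do the work, as an engineer would, in place of code of your own. Each camera call takes 0.05 s, during which the arm holds its last target. There are 200 camera calls.

## Task

The aluminium housing nipped in the blue vise has ridden up and sits cocked above its two steel parallels, which float on springy pads. Take the orange tapper and, with its white face on the top of the housing, tap or press it down until it is level and comes up hard, pinching both parallels so that they can no longer slide: a steady 20 N or so at each end does it, and never more than 30 N. Do not touch the housing with the gripper, leave the parallels under it and the other things where they are, and stand the tapper upright on the bench again when done.

Things in the scene. Friction and masses are not known exactly. Their poses are not given: they have to be found in the camera images.
- vise: blue drilling vise fixed to the bench. Origin on the bench under the middle of the jaw gap; x runs across the jaws away from the screw handle, y along the jaws, z up. Jaw tops 59 mm above the bench, jaws 84 mm long (y), gap 46 mm (x); body from x = -133 to +83 mm, handle bar 80 mm long at x = -124 mm, z = 42 mm.
- block: aluminium housing, 46 (x) x 80 (y) x 34 (z) mm, in the jaws. Origin mid-underside, axes as the vise's when level. It only slides up and down (jaw friction 9 N) and rocks end to end about x (0.06 N m). Starts 4 to 7 mm above the bars, cocked up to 0.06 rad either way; it meets them with its top 75 mm over the bench and must then go on down with them until all comes up hard. The jaws keep it tight after release.
- block_left (a point): point on the housing's top face, 26 mm from its middle towards the vise's +y end; past the soft pads, press here with a steady 18 to 24 N, then at the other end, in turn: pressing one end rocks the other up
- block_right (a point): point on the housing's top face, 26 mm from its middle towards the vise's -y end
- parallel_near: loose ground steel bar, 10 x 116 x 16 mm (x, y, z), lying along the jaws under the housing on the handle side (vise x = -16 mm), 25 mm above the bench on springy pads (2 to 3 N each). Only after sinking 0.5 to 7 mm, an amount that differs each time and cannot be seen, does it meet the hard bed (14 N per mm). Its ends stick out past the jaws. Origin at the middle of its underside.
- parallel_far: the same kind of bar on the other side (vise x = +16 mm)
- tapper: hand tapper standing upright on the bench, 98 mm tall, 180 g. Origin at the centre of its white plastic face (32 mm diameter, 22 mm high), z up along it; above that a dark steel collar 40 mm in diameter from 22 to 32 mm, then a straight orange grip 22 mm in diameter from 32 to 98 mm. The collar can bear on the fingertips while pressing.
- mixer_box: grey die-cast box with connectors, 47 x 94 x 31 mm, loose bystander
- cutters_1: side cutters with red handles, 43 x 118 x 12 mm, loose bystander
- n_adapter_2: small brass-coloured coaxial adapter, 20 x 33 x 20 mm, loose bystander
There are look-alikes about, which are no part of the job. What is meant by the tapper is not yellow, and is the larger of those in its own colour.

How it is judged:
On the way, in this order (a step that is already met when the one before it is completed fails the run):
1. the tapper is picked up (height (world z) of tapper above 0.03 m), for 0.1 s.
2. the housing is down and level, tight on both parallels (z of each of block_left, block_right in the frame of vise below 0.0755 m and contact force between block and parallel_near above 4 N and contact force between block and parallel_far above 4 N and angle between block's own z axis and vertical below 0.025 rad), for 0.2 s.
At the end, for the whole second after the job is handed in: Housing released: level within 0.025 rad, both ends of its top below 75.5 mm over the bench, more than 4 N on each parallel; parallels lying in the vise within 18 mm of centred along the jaws; tapper on the bench, upright within 0.1 rad and still (all of step 2 and y of parallel_near in the frame of vise between -0.018 and 0.018 m and z of each of parallel_near, parallel_far in the frame of vise below 0.0275 m and y of parallel_far in the frame of vise between -0.018 and 0.018 m and height (world z) of tapper below 0.005 m and angle between tapper's own z axis and vertical below 0.1 rad and linear speed of tapper below 0.02 m/s); the robot touches nothing.
It fails at once if the tapper presses or strikes the housing with more than 30 N (contact force between tapper and block above 30 N).
It fails at once if the gripper or arm touches the housing (contact force between any of the fingers, the arm and block above 1 N).
It fails at once if a bystander is moved more than 20 mm (distance of any of mixer_box, cutters_1, n_adapter_2 from where it was at the start of the episode above 0.02 m).
It also fails if it takes over 72 s, if anything falls off the work surface, if the arm or the gripper's body presses on something with over 40 N, if the wrist force passes 120 N, or if a joint passes its speed limit or range.

## Working session

There is one attempt and no reset: what is moved stays moved. The work goes in short steps, Python scripts to look and compute and a tool call to move; the robot and the scene stay as the last step left them, time stands still between calls to the robot, and variables do not carry over. Pictures are saved under pics/ and viewed, at most 10 in all, crops included, and the job is handed in when it is done.

Besides the shell and the picture viewer there is one more tool, called after "Emit:" as name(argument=value, ...) on one line, values as JSON. arm_command: Moves the arm, as the interface text tells. Its arguments: {"type":"object","properties":{"targets":{"type":"array","items":{"type":"array","items":{"type":"array","items":{"type":"number"}}}},"jaw":{"type":"number"},"newtons":{"type":"number"}},"required":["targets"]}

```bash
mkdir -p pics; ls; cat > h.py <<'E'
import numpy as np, cv2
from cell import arm
from scipy.spatial.transform import Rotation as R
def cam(n):
    im=arm.get_image(n); M=np.array(im['rotation'],float)
    if M.shape!=(3,3): M=R.from_rotvec(M).as_matrix()
    im['M']=M; return im
def cloud(im):
    z=im['z_map']; v,u=np.mgrid[:z.shape[0],:z.shape[1]]
    p=np.stack([(u-im['cx'])/im['fx']*z,(v-im['cy'])/im['fy']*z,z],-1)
    P=p@im['M'].T+np.array(im['xyz']); P[z==0]=np.nan; return P
def save(n,im): cv2.imwrite('pics/'+n,cv2.cvtColor(im['pixels'],cv2.COLOR_RGB2BGR))
E
python3 - <<'E'
from h import *
for n in('top','scene'):
    im=cam(n); save(n+'1.png',im); np.savez(n+'1.npz',pix=im['pixels'],P=cloud(im)); print(n,im['xyz'],im['M'].round(3).tolist(),im['fx'],im['cx'])
print(arm.observe())
E
```

```text
pics
top [ 0.3567165  -0.05402589  1.13709391] [[0.02, -0.988, 0.154], [-1.0, -0.017, 0.021], [-0.018, -0.155, -0.988]] 469.36732890888567 321.4525876466473
scene [0.15590007 0.50306269 0.86272801] [[-0.824, -0.446, 0.349], [-0.566, 0.638, -0.522], [0.01, -0.628, -0.778]] 442.8080859039168 313.46980246810284
{'clock': 0.1, 'joints': array([ 1.02439051,  0.43515366,  0.02501622,  1.57397658, -0.01158174,
        1.13402038, -0.0751315 ]), 'dq': array([-0.00106755, -0.00089797, -0.00090448, -0.0022429 ,  0.0007084 ,
        0.00091735,  0.00043126]), 'joint_efforts': array([ 4.03472208e-03, -6.69127536e+01,  9.88624692e-01, -3.15144789e+01,
       -6.04769820e-02,  3.74990806e-02,  2.34198001e-05]), 'position': array([ 0.26808761, -0.56407198,  0.21753517]), 'ee_rot': array([-3.06330641e+00, -6.90926403e-01,  7.34772308e-04]), 'force': array([-0.70704195,  0.0597721 , -0.77131293]), 'ft_torque': array([ 0.01755747, -0.02402906,  0.04686285]), 'gripper_force': 0.0, 'width': 0.9997969855957046}
```

View pics/top1.png

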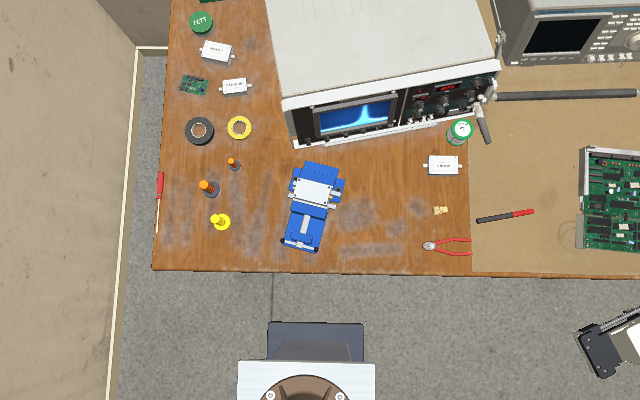

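View pics/scene1.png

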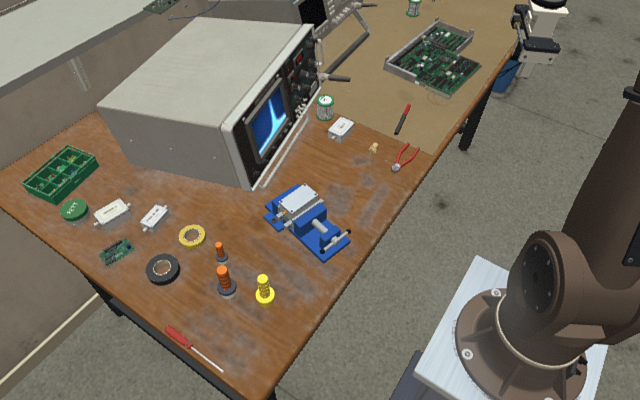

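The top view shows three tapper-like things: large orange (208,188), small orange (233,164) and yellow (221,222). In the scene view they are at (225,280), (221,252) and (264,288). I choose the large orange one. The vise is at top (313,205), with its handle toward the robot.

```bash
python3 - <<'E'
from h import *
out=[]
for n,boxes in (('top',{'big':(190,170,222,204),'small':(224,152,244,174),'yel':(208,208,234,234)}),('scene',{'big':(212,262,240,302),'small':(212,238,230,264),'yel':(250,270,278,308)})):
    d=np.load(n+'1.npz'); pix,P=d['pix'],d['P']; hsv=cv2.cvtColor(pix,cv2.COLOR_RGB2HSV)
    for k,(a,b,c,e) in boxes.items():
        p=P[b:e,a:c].reshape(-1,3); z=p[:,2]; m=z>0.008
        zt=np.nanmax(z); q=p[z>zt-0.006]; print(n,k,'zmax',zt.round(4),'top c',np.nanmean(q,0).round(4),'bbox',np.nanmin(p[m],0).round(3),np.nanmax(p[m],0).round(3))
    blue=cv2.inRange(hsv,(100,120,60),(125,255,255)).astype(bool)
    reg=np.zeros_like(blue)
    if n=='top': reg[155:258,275:350]=1
    else: reg[175:265,255:355]=1
    rr=P[reg&blue]; print('blue z',np.nanpercentile(rr[:,2],[1,50,99]).round(3),cv2.minAreaRect((rr[(rr[:,2]<0.07)][:,:2]*1000).astype(np.float32)))
    w=reg&(hsv[...,1]<60)&(hsv[...,2]>140)&(P[...,2]>0.068)
    q=P[w]; A=np.c_[q[:,:2]-q[:,:2].mean(0),np.ones(len(q))]; co=np.linalg.lstsq(A,q[:,2],rcond=None)[0]
    print('block',len(q),q.mean(0).round(4),co.round(4),cv2.minAreaRect((q[:,:2]*1000).astype(np.float32)))
d=np.load('top1.npz')['pix']
a=cv2.resize(d[140:260,170:350][...,::-1],(720,480),interpolation=cv2.INTER_CUBIC); cv2.imwrite('pics/crop.png',a)
E
```

```text
top big zmax 0.1026 top c [0.5498 0.2367 0.0987] bbox [0.53  0.217 0.01 ] [0.568 0.256 0.103]
top small zmax 0.0719 top c [0.6122 0.184  0.0683] bbox [0.6   0.171 0.015] [0.624 0.198 0.072]
top yel zmax 0.1037 top c [0.4709 0.2056 0.0994] bbox [0.452 0.187 0.022] [0.49  0.224 0.104]
blue z [0.008 0.017 0.061] ((516.6474609375, -3.9436874389648438), (128.57003784179688, 214.4759521484375), 76.19927215576172)
block 685 [ 0.5406 -0.009   0.0815] [-0.0126 -0.0349  0.0815] ((540.1259765625, -12.353271484375), (87.4645767211914, 46.00389862060547), 76.48869323730469)
scene big zmax 0.1011 top c [0.5473 0.2388 0.0979] bbox [0.528 0.191 0.008] [0.611 0.258 0.101]
scene small zmax 0.0704 top c [0.6107 0.1865 0.0678] bbox [0.597 0.172 0.008] [0.624 0.199 0.07 ]
scene yel zmax 0.1004 top c [0.4699 0.2085 0.0974] bbox [0.451 0.188 0.008] [0.49  0.228 0.1  ]
blue z [0.006 0.017 0.059] ((515.7730712890625, 9.83038330078125), (105.54202270507812, 214.59457397460938), 77.59876251220703)
block 604 [ 0.5462 -0.005   0.0805] [-0.0458 -0.034   0.0805] ((583.9774169921875, -11.963478088378906), (84.0985107421875, 143.5369110107422), 83.06070709228516)
```

View pics/crop.png

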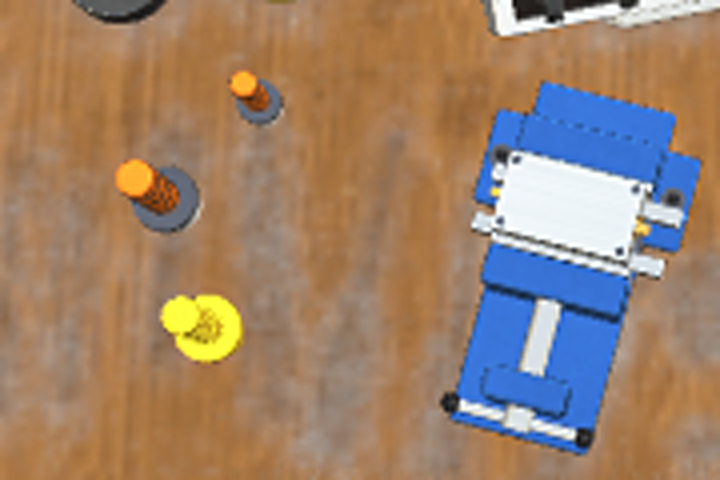

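The crop confirms the large orange tapper at crop (135,180), next to a smaller orange one at (245,90) and a yellow one at (205,325). All heights match (98 mm large, 68 mm small). The block top is 81 mm over the bench, tilted about 0.037 rad with its -y end high.

Emit:
arm_command(targets=[[[0, 0, 0, 0, 0, 0.17], [0.028, -0.04, 0, 0, 0, 0], [0.028, -0.04, 0, 0, 0, 0], [0.028, -0.04, 0, 0, 0, 0], [0.028, -0.04, 0, 0, 0, 0], [0.028, -0.04, 0, 0, 0, 0], [0.028, -0.04, 0, 0, 0, 0], [0.028, -0.04, 0, 0, 0, 0], [0.028, -0.04, 0, 0, 0, 0], [0.028, -0.04, 0, 0, 0, 0]]])

```text
clock: 1.35
position: [0.4137, -0.1482, 0.2182]
ee_rot: [3.112, 0.428, -0.0]
force: [0.9, -0.1, 0.5]
width: 0.995
gripper_force: 0.0
```

```bash
cat > go.py <<'E'
import sys
from h import *
def go(x,y,z):
    s=arm.observe(); M=R.from_rotvec(s['ee_rot']).as_matrix()
    tz=M[:,2]; tilt=M.T@np.cross(tz,[0,0,-1])
    print('t',s['clock'],'pos',s['position'].round(4),'tool shift',(M.T@(np.array([x,y,z])-s['position'])).round(4),'tilt fix',tilt.round(4),'F',s['force'].round(2),'w',s['width']*.0918, 'xdir',M[:,0].round(3),'q',s['joints'].round(2))
if __name__=='__main__': go(*map(float,sys.argv[1:4]))
E
python3 go.py 0.5485 0.2375 0.17
```

```text
t 1.35 pos [ 0.4137 -0.1482  0.2182] tool shift [ 0.234  -0.335   0.0481] tilt fix [0.0001 0.0001 0.    ] F [ 0.89 -0.06  0.46] w 0.09130473543396286 xdir [ 0.963  0.27  -0.   ] q [ 0.39  0.15 -0.19  1.99  0.03  1.01 -1.11]
```

Emit:
arm_command(targets=[[[0.029, -0.042, 0, 0, 0, 0], [0.029, -0.042, 0, 0, 0, 0], [0.029, -0.042, 0, 0, 0, 0], [0.029, -0.042, 0, 0, 0, 0], [0.029, -0.042, 0, 0, 0, 0], [0.029, -0.042, 0, 0, 0, 0], [0.029, -0.042, 0, 0, 0, 0], [0.029, -0.04, 0, 0, 0, 0], [0, 0, 0.04, 0, 0, 0], [0, 0, 0, 0, 0, 0]]])

```text
clock: 2.6
position: [0.5446, 0.2335, 0.1752]
ee_rot: [3.11, 0.43, -0.01]
force: [-0.2, -1.1, 0.4]
width: 1.001
gripper_force: 0.0
```

```bash
python3 go.py 0.5485 0.2375 0.055; python3 - <<'E'
from h import *
im=cam('scene'); save('s2.png',im); 
P=cloud(im); p=P[255:305,205:245].reshape(-1,3)
hsv=cv2.cvtColor(im['pixels'],cv2.COLOR_RGB2HSV); m=cv2.inRange(hsv,(5,150,90),(18,255,255)).astype(bool); m[:, :]&=np.linalg.norm(P[...,:2]-[.5485,.2375],axis=-1)<.03
q=P[m]; print(len(q),q.mean(0).round(4),q.min(0).round(4),q.max(0).round(4))
E
```

```text
t 2.6 pos [0.5446 0.2335 0.1752] tool shift [ 0.0056 -0.003   0.1201] tilt fix [0.0014 0.0066 0.    ] F [-0.18 -1.12  0.39] w 0.09186340407593283 xdir [ 0.963  0.271 -0.007] q [-0.23  0.46 -0.37  1.68  0.19  1.05 -1.96]
232 [0.5438 0.2417 0.0778] [0.5371 0.228  0.0345] [0.5572 0.2497 0.1011]
```

Emit:
arm_command(targets=[[[0.0055, -0.003, 0, 0.001, 0.007, 0], [0, 0, 0.03, 0, 0, 0], [0, 0, 0.03, 0, 0, 0], [0, 0, 0.03, 0, 0, 0], [0, 0, 0.025, 0, 0, 0], [0, 0, 0.005, 0, 0, 0], [0, 0, 0, 0, 0, 0], [0, 0, 0, 0, 0, 0]]])

```text
clock: 3.65
position: [0.553, 0.2397, 0.0598]
ee_rot: [-3.11, -0.428, -0.014]
force: [0.7, 0.4, 0.1]
width: 1.0
gripper_force: 0.0
```

```bash
python3 go.py 0.5485 0.2375 0.054
```

```text
t 3.65 pos [0.553  0.2397 0.0598] tool shift [-0.0049  0.0009  0.0057] tilt fix [-0.0014 -0.0094  0.    ] F [0.7  0.41 0.13] w 0.09175849334361064 xdir [0.963 0.27  0.009] q [-0.26  0.59 -0.34  1.78  0.26  0.8  -2.03]
```

Emit:
arm_command(targets=[[[-0.005, 0.001, 0.005, -0.001, -0.009, 0], [0, 0, 0, 0, 0, 0], [0, 0, 0, 0, 0, 0]]])

```text
clock: 4.03
position: [0.5475, 0.2369, 0.0532]
ee_rot: [3.112, 0.429, -0.003]
force: [0.6, 0.7, -0.1]
width: 0.998
gripper_force: 0.0
```

```bash
python3 go.py 0.5485 0.2375 0.054
```

```text
t 4.025 pos [0.5475 0.2369 0.0532] tool shift [ 0.0011 -0.0003 -0.0008] tilt fix [ 0.0001  0.002  -0.    ] F [ 0.62  0.67 -0.1 ] w 0.0916593599708907 xdir [ 0.963  0.27  -0.002] q [-0.26  0.6  -0.34  1.79  0.26  0.8  -2.03]
```

Emit:
arm_command(targets=[[[0.001, 0, -0.001, 0, 0.002, 0], [0, 0, 0, 0, 0, 0], [0, 0, 0, 0, 0, 0], [0, 0, 0, 0, 0, 0], [0, 0, 0, 0, 0, 0], [0, 0, 0, 0, 0, 0], [0, 0, 0, 0, 0, 0], [0, 0, 0, 0, 0, 0]]], jaw=0.0, newtons=60)

```text
clock: 5.03
position: [0.5484, 0.2372, 0.0541]
ee_rot: [3.112, 0.429, -0.0]
force: [-0.3, 0.4, -0.8]
width: 0.229
gripper_force: 60.0
```

```bash
python3 go.py 0.5485 0.2375 0.054
```

```text
t 5.025 pos [0.5484 0.2372 0.0541] tool shift [ 0.0002 -0.0003  0.0001] tilt fix [0.     0.0001 0.    ] F [-0.35  0.37 -0.78] w 0.021003836746177073 xdir [ 0.963  0.27  -0.   ] q [-0.26  0.59 -0.34  1.79  0.26  0.8  -2.03]
```

Emit:
arm_command(targets=[[[0, 0, -0.03, 0, 0, 0], [0, 0, -0.04, 0, 0, 0], [0, 0, -0.03, 0, 0, 0], [-0.017, 0.052, 0, 0, 0, 0], [-0.017, 0.052, 0, 0, 0, 0], [-0.017, 0.052, 0, 0, 0, 0], [-0.017, 0.052, 0, 0, 0, 0], [-0.017, 0.05, 0, 0, 0, 0], [0, 0, 0, 0, 0, 0], [0, 0, 0, 0, 0, 0]]])

```text
clock: 6.28
position: [0.5362, -0.0339, 0.1541]
ee_rot: [-3.112, -0.428, 0.0]
force: [0.1, 0.5, -0.4]
width: 0.232
gripper_force: 60.0
```

```bash
python3 go.py 0.5344 -0.0353 0.145; python3 - <<'E'
from h import *
im=cam('scene'); save('s3.png',im); c=im['pixels'][120:270,230:400][...,::-1]; cv2.imwrite('pics/s3c.png',cv2.resize(c,(680,600),interpolation=cv2.INTER_CUBIC))
E
```

```text
t 6.275 pos [ 0.5362 -0.0339  0.1541] tool shift [-0.0021  0.0009  0.0091] tilt fix [-0.0005  0.      0.    ] F [ 0.08  0.51 -0.38] w 0.021277677362110396 xdir [ 0.963  0.27  -0.   ] q [ 0.22  0.38 -0.33  1.85  0.15  0.94 -1.48]
```

View pics/s3c.png

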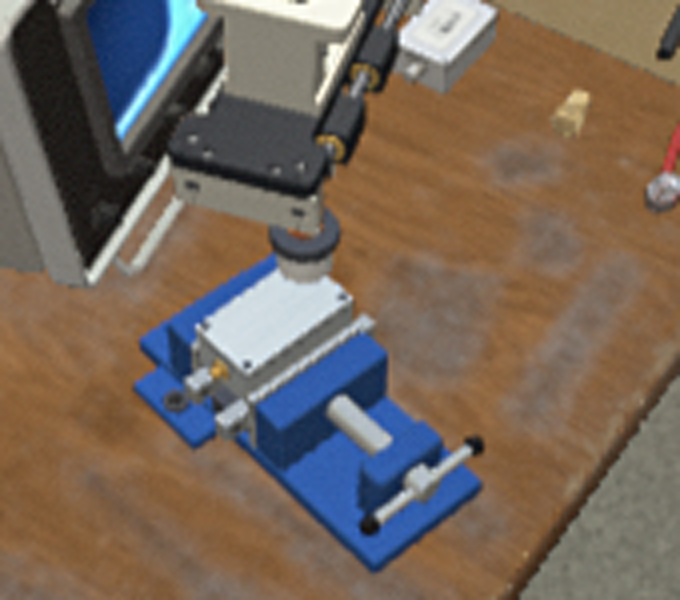

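The crop shows the tapper held upright with its face at crop (305,265), over the far (-y) end of the housing, and both parallels in place below.

Emit:
arm_command(targets=[[[-0.002, 0.001, 0.007, 0, 0, 0], [0, 0, 0.006, 0, 0, 0], [0, 0, 0, 0, 0, 0], [0, 0, 0, 0, 0, 0]]])

```text
clock: 6.82
position: [0.5347, -0.0354, 0.1411]
ee_rot: [-3.112, -0.429, 0.0]
force: [-0.2, 0.1, -1.8]
width: 0.228
gripper_force: 60.0
```

Emit:
arm_command(targets=[[[0, 0, 0.001, 0, 0, 0], [0, 0, 0.001, 0, 0, 0], [0, 0, 0.001, 0, 0, 0], [0, 0, 0.001, 0, 0, 0], [0, 0, 0, 0, 0, 0]]])

```text
clock: 7.45
position: [0.5346, -0.0357, 0.1371]
ee_rot: [3.112, 0.429, -0.0]
force: [-0.2, -0.5, -1.2]
width: 0.228
gripper_force: 60.0
```

Emit:
arm_command(targets=[[[0, 0, 0.001, 0, 0, 0], [0, 0, 0.001, 0, 0, 0], [0, 0, 0, 0, 0, 0]]])

```text
clock: 7.82
position: [0.5348, -0.036, 0.1353]
ee_rot: [3.112, 0.428, 0.0]
force: [-0.3, -1.2, 1.6]
width: 0.23
gripper_force: 60.0
```

Emit:
arm_command(targets=[[[0, 0, -0.008, 0, 0, 0], [0.0125, -0.0225, 0, 0, 0, 0], [0, 0, 0.006, 0, 0, 0], [0, 0, 0, 0, 0, 0]]])

```text
clock: 8.32
position: [0.5401, -0.0109, 0.1368]
ee_rot: [3.112, 0.429, -0.002]
force: [0.1, -0.0, -1.6]
width: 0.229
gripper_force: 60.0
```

Emit:
arm_command(targets=[[[0, 0, 0.001, 0, 0, 0], [0, 0, 0.001, 0, 0, 0], [0, 0, 0.001, 0, 0, 0], [0, 0, 0, 0, 0, 0]]])

```text
clock: 8.82
position: [0.5409, -0.0111, 0.1346]
ee_rot: [3.112, 0.428, 0.001]
force: [-0.8, -1.2, 4.3]
width: 0.232
gripper_force: 60.0
```

Emit:
arm_command(targets=[[[0, 0, 0.001, 0, 0, 0], [0, 0, 0, 0, 0, 0]]])

```text
clock: 9.07
position: [0.5409, -0.011, 0.1336]
ee_rot: [3.112, 0.428, 0.001]
force: [-1.2, -0.9, 5.2]
width: 0.229
gripper_force: 60.0
```

```bash
python3 go.py 0.5405 -0.010 0.129
```

```text
t 9.075 pos [ 0.5409 -0.011   0.1336] tool shift [-0.0001 -0.0011  0.0046] tilt fix [ 0.0006 -0.0005  0.    ] F [-1.18 -0.85  5.15] w 0.02102775855743256 xdir [0.963 0.27  0.   ] q [ 0.17  0.41 -0.33  1.86  0.17  0.89 -1.54]
```

Emit:
arm_command(targets=[[[0, 0, 0.001, 0, 0, 0], [0, 0, 0.001, 0, 0, 0], [0, 0, 0, 0, 0, 0]]])

```text
clock: 9.45
position: [0.5408, -0.011, 0.1315]
ee_rot: [3.112, 0.428, 0.001]
force: [-0.4, -1.0, 4.0]
width: 0.229
gripper_force: 60.0
```

Emit:
arm_command(targets=[[[0, 0, 0.001, 0, 0, 0], [0, 0, 0.001, 0, 0, 0], [0, 0, 0, 0, 0, 0]]])

```text
clock: 9.82
position: [0.5408, -0.011, 0.1294]
ee_rot: [3.112, 0.428, 0.001]
force: [-0.7, -1.6, 4.8]
width: 0.232
gripper_force: 60.0
```

Emit:
arm_command(targets=[[[0, 0, 0.0005, 0, 0, 0], [0, 0, 0.0005, 0, 0, 0], [0, 0, 0, 0, 0, 0]]])

```text
clock: 10.2
position: [0.5409, -0.011, 0.1284]
ee_rot: [3.112, 0.428, 0.001]
force: [-1.3, -1.7, 5.4]
width: 0.229
gripper_force: 60.0
```

```bash
python3 go.py 0.5405 -0.010 0.129; python3 - <<'E'
from h import *
im=cam('scene'); P=cloud(im); hsv=cv2.cvtColor(im['pixels'],cv2.COLOR_RGB2HSV)
c=np.array([.5405,-.010]);yv=np.array([.235,.972]);xv=np.array([.972,-.235])
d=P[...,:2]-c; a=d@yv; b=d@xv; z=P[...,2]
for lo,hi in((-.038,-.02),(.02,.038)):
    m=(a>lo)&(a<hi)&(abs(b)<.018)&(z>.065)&(z<.09); print(m.sum(),np.median(z[m]).round(4),a[m].mean().round(4))
E
```

```text
t 10.2 pos [ 0.5409 -0.011   0.1284] tool shift [-0.0001 -0.001  -0.0006] tilt fix [ 0.0005 -0.0003  0.    ] F [-1.35 -1.69  5.38] w 0.02101570456550405 xdir [0.963 0.27  0.   ] q [ 0.17  0.42 -0.33  1.87  0.17  0.88 -1.54]
56 0.0744 -0.0308
96 0.0742 0.029
```

Emit:
arm_command(targets=[[[0, 0, 0.0005, 0, 0, 0], [0, 0, 0.0005, 0, 0, 0], [0, 0, 0, 0, 0, 0]]])

```text
clock: 10.62
position: [0.5409, -0.011, 0.1274]
ee_rot: [3.112, 0.428, 0.001]
force: [-0.8, -2.3, 5.8]
width: 0.23
gripper_force: 60.0
```

Emit:
arm_command(targets=[[[0, 0, 0.0005, 0, 0, 0], [0, 0, 0.0005, 0, 0, 0], [0, 0, 0, 0, 0, 0]]])

```text
clock: 11.0
position: [0.5409, -0.011, 0.1265]
ee_rot: [3.112, 0.428, 0.001]
force: [-1.3, -2.6, 5.9]
width: 0.234
gripper_force: 60.0
```

Emit:
arm_command(targets=[[[0, 0, 0.0005, 0, 0, 0], [0, 0, 0.0005, 0, 0, 0], [0, 0, 0, 0, 0, 0]]])

```text
clock: 11.38
position: [0.5409, -0.011, 0.1255]
ee_rot: [3.112, 0.428, 0.001]
force: [-1.4, -2.4, 6.2]
width: 0.224
gripper_force: 60.0
```

Emit:
arm_command(targets=[[[0, 0, 0.0005, 0, 0, 0], [0, 0, 0.0005, 0, 0, 0], [0, 0, 0, 0, 0, 0]]])

```text
clock: 11.75
position: [0.5409, -0.011, 0.1246]
ee_rot: [3.112, 0.428, 0.001]
force: [-1.0, -1.9, 6.1]
width: 0.229
gripper_force: 60.0
```

```bash
cat > top.py <<'E'
from h import *
im=cam('scene'); P=cloud(im)
c=np.array([.5405,-.010]);yv=np.array([.235,.972]);xv=np.array([.972,-.235])
d=P[...,:2]-c; a=d@yv; b=d@xv; z=P[...,2]
for lo,hi in((-.038,-.02),(.02,.038)):
    m=(a>lo)&(a<hi)&(abs(b)<.018)&(z>.06)&(z<.09); print(m.sum(),np.median(z[m]).round(4),a[m].mean().round(4))
hsv=cv2.cvtColor(im['pixels'],cv2.COLOR_RGB2HSV); m=cv2.inRange(hsv,(100,120,40),(125,255,255)).astype(bool)&(abs(b)<.045)&(abs(a)<.045)&(z>.05); print('jaw z',np.median(z[m]).round(4))
s=arm.observe();print(s['clock'],s['position'].round(4),s['force'].round(1))
E
python3 top.py
```

```text
56 0.0706 -0.03
100 0.0704 0.0293
jaw z 0.0569
11.8 [ 0.5409 -0.011   0.1245] [-0.5 -2.4  5.8]
```

Emit:
arm_command(targets=[[[0, 0, 0.0005, 0, 0, 0], [0, 0, 0.0005, 0, 0, 0], [0, 0, 0, 0, 0, 0]]])

```text
clock: 12.18
position: [0.5409, -0.011, 0.1236]
ee_rot: [3.112, 0.428, 0.001]
force: [-2.0, -2.2, 7.7]
width: 0.233
gripper_force: 60.0
```

Emit:
arm_command(targets=[[[0, 0, 0.0005, 0, 0, 0], [0, 0, 0.0005, 0, 0, 0], [0, 0, 0, 0, 0, 0]]])

```text
clock: 12.55
position: [0.5411, -0.011, 0.1232]
ee_rot: [3.111, 0.428, 0.002]
force: [-3.4, -2.2, 14.2]
width: 0.23
gripper_force: 60.0
```

Emit:
arm_command(targets=[[[0, 0, 0.0005, 0, 0, 0], [0, 0, 0, 0, 0, 0]]])

```text
clock: 12.8
position: [0.5413, -0.011, 0.1231]
ee_rot: [3.111, 0.428, 0.003]
force: [-4.0, -2.9, 16.7]
width: 0.234
gripper_force: 60.0
```

Emit:
arm_command(targets=[[[0, 0, 0.0005, 0, 0, 0], [0, 0, 0, 0, 0, 0]]])

```text
clock: 13.05
position: [0.5415, -0.011, 0.123]
ee_rot: [3.111, 0.428, 0.003]
force: [-4.9, -2.5, 20.8]
width: 0.234
gripper_force: 60.0
```

Emit:
arm_command(targets=[[[0, 0, -0.008, 0, 0, 0], [0.013, -0.0235, 0, 0, 0, 0], [0, 0, 0, 0, 0, 0], [0, 0, 0.004, 0, 0, 0], [0, 0, 0, 0, 0, 0]]])

```text
clock: 13.68
position: [0.5462, 0.0146, 0.1245]
ee_rot: [3.112, 0.427, -0.002]
force: [0.2, 0.1, -2.0]
width: 0.23
gripper_force: 60.0
```

Emit:
arm_command(targets=[[[0, 0, 0.001, 0, 0, 0], [0, 0, 0.001, 0, 0, 0], [0, 0, 0, 0, 0, 0]]])

```text
clock: 14.05
position: [0.5469, 0.0152, 0.1233]
ee_rot: [3.112, 0.428, 0.0]
force: [-0.7, -0.7, 0.5]
width: 0.23
gripper_force: 60.0
```

Emit:
arm_command(targets=[[[0, 0, 0.0007, 0, 0, 0], [0, 0, 0.0006, 0, 0, 0], [0, 0, 0, 0, 0, 0]]])

```text
clock: 14.42
position: [0.5474, 0.0154, 0.1232]
ee_rot: [3.112, 0.428, 0.002]
force: [-3.5, -1.3, 10.5]
width: 0.23
gripper_force: 60.0
```

Emit:
arm_command(targets=[[[0, 0, 0.0005, 0, 0, 0], [0, 0, 0.0005, 0, 0, 0], [0, 0, 0, 0, 0, 0]]])

```text
clock: 14.8
position: [0.5478, 0.0156, 0.1229]
ee_rot: [3.112, 0.428, 0.004]
force: [-5.0, -1.4, 19.5]
width: 0.229
gripper_force: 60.0
```

Emit:
arm_command(targets=[[[0, 0, 0.0001, 0, 0, 0], [0, 0, 0, 0, 0, 0], [0, 0, 0, 0, 0, 0], [0, 0, -0.008, 0, 0, 0], [-0.0255, 0.0455, 0, 0, 0, 0], [0, 0, 0, 0, 0, 0], [0, 0, 0.005, 0, 0, 0], [0, 0, 0, 0, 0, 0]]])

```text
clock: 15.8
position: [0.5347, -0.0342, 0.1235]
ee_rot: [-3.111, -0.43, 0.0]
force: [-0.1, 0.4, -1.4]
width: 0.231
gripper_force: 60.0
```

Emit:
arm_command(targets=[[[0, 0, 0.001, 0, 0, 0], [0, 0, 0.0005, 0, 0, 0], [0, 0, 0, 0, 0, 0]]])

```text
clock: 16.18
position: [0.535, -0.0342, 0.1232]
ee_rot: [-3.112, -0.431, -0.002]
force: [-2.3, 0.1, 10.4]
width: 0.225
gripper_force: 60.0
```

Emit:
arm_command(targets=[[[0, 0, 0.0005, 0, 0, 0], [0, 0, 0.0005, 0, 0, 0], [0, 0, 0, 0, 0, 0]]])

```text
clock: 16.55
position: [0.5354, -0.0342, 0.123]
ee_rot: [3.112, 0.43, 0.003]
force: [-3.9, -0.7, 18.0]
width: 0.228
gripper_force: 60.0
```

Emit:
arm_command(targets=[[[0, 0, 0.0002, 0, 0, 0], [0, 0, 0, 0, 0, 0], [0, 0, 0, 0, 0, 0], [0, 0, -0.008, 0, 0, 0], [0.0255, -0.0455, 0, 0, 0, 0], [0, 0, 0, 0, 0, 0], [0, 0, 0.005, 0, 0, 0], [0, 0, 0, 0, 0, 0]]])

```text
clock: 17.55
position: [0.5465, 0.0148, 0.1236]
ee_rot: [3.112, 0.428, -0.001]
force: [0.5, -0.7, -2.5]
width: 0.229
gripper_force: 60.0
```

Emit:
arm_command(targets=[[[0, 0, 0.001, 0, 0, 0], [0, 0, 0.0005, 0, 0, 0], [0, 0, 0, 0, 0, 0]]])

```text
clock: 17.92
position: [0.5469, 0.0147, 0.1232]
ee_rot: [3.112, 0.427, 0.001]
force: [-3.2, -0.1, 7.0]
width: 0.227
gripper_force: 60.0
```

Emit:
arm_command(targets=[[[0, 0, 0.0005, 0, 0, 0], [0, 0, 0.0005, 0, 0, 0], [0, 0, 0.0005, 0, 0, 0], [0, 0, 0, 0, 0, 0], [0, 0, 0, 0, 0, 0]]])

```text
clock: 18.55
position: [0.5474, 0.015, 0.1229]
ee_rot: [3.112, 0.427, 0.003]
force: [-5.0, -0.5, 18.5]
width: 0.23
gripper_force: 60.0
```

Emit:
arm_command(targets=[[[0, 0, 0.0001, 0, 0, 0], [0, 0, 0, 0, 0, 0], [0, 0, -0.008, 0, 0, 0], [-0.0255, 0.0455, 0, 0, 0, 0], [0, 0, 0, 0, 0, 0], [0, 0, 0.005, 0, 0, 0], [0, 0, 0, 0, 0, 0]]])

```text
clock: 19.42
position: [0.5345, -0.0344, 0.1236]
ee_rot: [-3.112, -0.43, 0.001]
force: [0.7, 0.8, -2.9]
width: 0.228
gripper_force: 60.0
```

Emit:
arm_command(targets=[[[0, 0, 0.001, 0, 0, 0], [0, 0, 0.0008, 0, 0, 0], [0, 0, 0.0005, 0, 0, 0], [0, 0, 0, 0, 0, 0]]])

```text
clock: 19.92
position: [0.5352, -0.0343, 0.1231]
ee_rot: [3.112, 0.43, 0.002]
force: [-2.9, 0.3, 14.2]
width: 0.23
gripper_force: 60.0
```

Emit:
arm_command(targets=[[[0, 0, 0.0005, 0, 0, 0], [0, 0, 0.0005, 0, 0, 0], [0, 0, 0, 0, 0, 0], [0, 0, 0, 0, 0, 0]]])

```text
clock: 20.42
position: [0.5356, -0.0344, 0.1228]
ee_rot: [3.111, 0.43, 0.004]
force: [-5.6, 0.0, 21.7]
width: 0.229
gripper_force: 60.0
```

Emit:
arm_command(targets=[[[0, 0, -0.008, 0, 0, 0], [0.0125, -0.0225, 0, 0, 0, 0], [0, 0, 0, 0, 0, 0], [0, 0, 0.005, 0, 0, 0], [0, 0, 0, 0, 0, 0]]])

```text
clock: 21.05
position: [0.5404, -0.0106, 0.1233]
ee_rot: [3.112, 0.428, -0.001]
force: [0.5, -0.5, -0.3]
width: 0.231
gripper_force: 60.0
```

Emit:
arm_command(targets=[[[0, 0, 0.001, 0, 0, 0], [0, 0, 0.0007, 0, 0, 0], [0, 0, 0, 0, 0, 0]]])

```text
clock: 21.42
position: [0.5409, -0.0106, 0.1231]
ee_rot: [3.112, 0.427, 0.002]
force: [-3.7, 0.2, 13.0]
width: 0.227
gripper_force: 60.0
```

Emit:
arm_command(targets=[[[0, 0, 0.0005, 0, 0, 0], [0, 0, 0.0005, 0, 0, 0], [0, 0, 0, 0, 0, 0], [0, 0, 0, 0, 0, 0]]])

```text
clock: 21.92
position: [0.5413, -0.0105, 0.1229]
ee_rot: [3.112, 0.427, 0.003]
force: [-5.1, -1.0, 20.6]
width: 0.229
gripper_force: 60.0
```

Emit:
arm_command(targets=[[[0, 0, 0.0003, 0, 0, 0], [0, 0, 0, 0, 0, 0], [0, 0, 0, 0, 0, 0], [0, 0, -0.01, 0, 0, 0], [0, 0, -0.02, 0, 0, 0], [0, 0, 0, 0, 0, 0]]])

```text
clock: 22.68
position: [0.5413, -0.0105, 0.1516]
ee_rot: [3.112, 0.428, 0.003]
force: [0.6, 0.3, -2.2]
width: 0.226
gripper_force: 60.0
```

```bash
python3 top.py; python3 go.py 0.5485 0.2375 0.055
```

```text
74 0.0691 -0.0296
102 0.0692 0.0288
jaw z 0.0569
22.725 [ 0.5407 -0.0106  0.1507] [-0.2  0.1 -1.6]
t 22.725 pos [ 0.5407 -0.0106  0.1507] tool shift [ 0.0744 -0.2368  0.0957] tilt fix [ 0.0005 -0.0007 -0.    ] F [-0.22  0.08 -1.65] w 0.02113569835607475 xdir [0.963 0.27  0.001] q [ 0.18  0.39 -0.34  1.84  0.16  0.93 -1.53]
```

The housing is level and holding. Now I take the tapper back to its original spot.

Emit:
arm_command(targets=[[[0.015, -0.0475, 0, 0, 0, 0], [0.015, -0.0475, 0, 0, 0, 0], [0.015, -0.0475, 0, 0, 0, 0], [0.015, -0.0475, 0, 0, 0, 0], [0.0145, -0.047, 0, 0, 0, 0], [0, 0, 0, 0, 0, 0], [0, 0, 0.04, 0, 0, 0], [0, 0, 0.04, 0, 0, 0], [0, 0, 0, 0, 0, 0], [0, 0, 0, 0, 0, 0]]])

```text
clock: 23.98
position: [0.5487, 0.2379, 0.0715]
ee_rot: [-3.112, -0.428, -0.001]
force: [0.7, 0.5, -1.0]
width: 0.226
gripper_force: 60.0
```

```bash
python3 go.py 0.5485 0.2375 0.054
```

```text
t 23.975 pos [0.5487 0.2379 0.0715] tool shift [-0.0003  0.0003  0.0175] tilt fix [-0.     -0.0005  0.    ] F [ 0.69  0.5  -0.96] w 0.02071903311342815 xdir [0.963 0.27  0.001] q [-0.26  0.57 -0.35  1.78  0.25  0.84 -2.02]
```

Emit:
arm_command(targets=[[[0, 0, 0.008, 0, 0, 0], [0, 0, 0.005, 0, 0, 0], [0, 0, 0.002, 0, 0, 0], [0, 0, 0.001, 0, 0, 0], [0, 0, 0.001, 0, 0, 0], [0, 0, 0, 0, 0, 0], [0, 0, 0, 0, 0, 0]]])

```text
clock: 24.85
position: [0.5484, 0.2384, 0.0541]
ee_rot: [-3.112, -0.429, -0.001]
force: [-1.8, 0.0, 4.8]
width: 0.233
gripper_force: 60.0
```

Emit:
arm_command(targets=[[[0, 0, -0.0005, 0, 0, 0], [0, 0, 0, 0, 0, 0], [0, 0, 0, 0, 0, 0]]], newtons=5)

```text
clock: 25.22
position: [0.5482, 0.2382, 0.0541]
ee_rot: [-3.112, -0.429, 0.0]
force: [-1.1, 0.2, 1.0]
width: 0.238
gripper_force: 5.0
```

Emit:
arm_command(targets=[[[0, 0, 0, 0, 0, 0], [0, 0, 0, 0, 0, 0], [0, 0, 0, 0, 0, 0], [0, 0, 0, 0, 0, 0], [0, 0, 0, 0, 0, 0], [0, 0, 0, 0, 0, 0]]], jaw=0.07)

```text
clock: 25.98
position: [0.5482, 0.2382, 0.0542]
ee_rot: [3.112, 0.429, 0.0]
force: [-0.2, -0.1, 0.3]
width: 0.761
gripper_force: 0.0
```

Emit:
arm_command(targets=[[[0, 0, -0.02, 0, 0, 0], [0, 0, -0.04, 0, 0, 0], [0, 0, -0.04, 0, 0, 0], [0, 0, -0.04, 0, 0, 0], [-0.04, 0, 0, 0, 0, 0], [-0.04, 0, 0, 0, 0, 0], [-0.04, 0, 0, 0, 0, 0], [0, 0, 0, 0, 0, 0], [0, 0, 0, 0, 0, 0]]])

```text
clock: 27.1
position: [0.4334, 0.2059, 0.1946]
ee_rot: [-3.112, -0.428, -0.002]
force: [0.5, 0.3, 0.2]
width: 0.767
gripper_force: 0.0
```

```bash
python3 top.py; python3 - <<'E'
from h import *
im=cam('scene'); P=cloud(im); save('s9.png',im)
d=np.linalg.norm(P[...,:2]-[.5485,.2378],axis=-1)<.03; q=P[d]; t=q[q[:,2]>.09]; print(q[:,2].max(),t.mean(0).round(4))
E
```

```text
13 0.069 -0.0332
0 nan nan
jaw z 0.0569
27.15 [0.4336 0.206  0.1944] [ 0.3 -0.1  0.4]
0.10069219673484664 [0.5471 0.2417 0.0968]
  return _methods._mean(a, axis=axis, dtype=dtype,
  ret = ret.dtype.type(ret / rcount)
top.py:6: RuntimeWarning: Mean of empty slice.
  m=(a>lo)&(a<hi)&(abs(b)<.018)&(z>.06)&(z<.09); print(m.sum(),np.median(z[m]).round(4),a[m].mean().round(4))
```

View pics/s9.png

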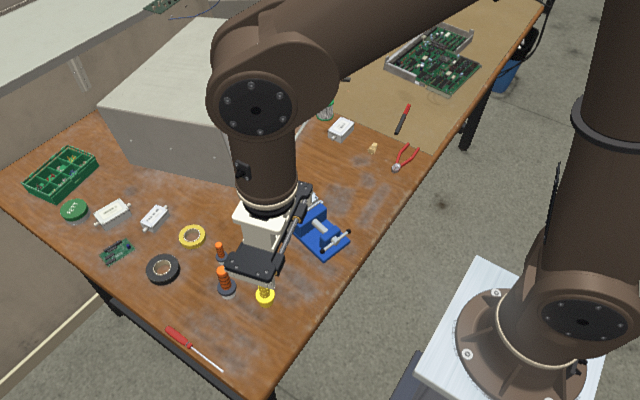

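The picture shows the tapper upright at (225,280), the arm clear of everything, and the bystanders at (341,127), (374,148) and (405,158) where they were.

```bash
python3 -c "
from cell import arm
print(arm.sign_off())"
```

```text
the job is handed in; nothing more can be done
None
```

The job is handed in, with no verdict shown: the housing measured level and hard down (presses of 20–24 N), the tapper stands upright back at its spot, and the bystanders look unmoved, but the grip on each parallel was judged only from the press forces, not measured.

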